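# Pass a ware tray through the gated chute

### The arm

A 7-joint arm with a two-finger parallel gripper is mounted at the origin on the work surface. World frame = base frame: x ahead of the robot, y to its left, z up, the work surface at z = 0. Lengths are in m, angles in degrees, forces in N, time in s.
With the tool pointing down it reaches from about 0.4 to 0.875 m from the base axis. Payload 6.5 kg.
Tool frame: the origin (TCP) lies on the centre line of the jaws, within the pads' length; the fingertips stand 11 mm ahead of it and the grasp point (between the pads) lies 8 mm behind it; x points along the fingers, y is the direction in which the jaws open and shut, and the axes are right-handed (so a half turn about x gives the same grasp; the last joint's range is limited). The gripper opens to 85 mm and grips with 20 to 120 N. Pads are 22 mm wide; open, the fingers measure 114 mm over their backs; the gripper's body (76 mm by 85 mm) begins 54 mm behind the grasp point. The pads swing forward as they close: fully open they stand 13 mm farther back than shut.
Start: joints at [66.967, 30.733, -0.252, 88.115, 0.149, 61.152, -4.079], TCP at [0.214, -0.614, 0.242] pointing down, gripper open.
Joint ranges: [-154.64, 154.64], [-21.42, 123.67], [-72.66, 72.17], [13.99, 137.28], [-74.86, 254.86], [10.95, 109.41], [-158.01, 158.01]. Speed limits (degrees/s): [136.94, 136.94, 180, 180, 180, 180, 180].

### API

Orientations are given as [roll, pitch, yaw] about the fixed x, y, z axes, in that order (R = Rz(yaw) Ry(pitch) Rx(roll)).
In Python, from station import arm gives the robot as it stands.
- The arm moves only by the tool play_rows, never from a script. Its argument "plan" is text: rows parted by semicolons, each of 4 numbers parted by spaces: the shift along the world's x, y, z in mm, then the turn about the world's z in rad. A call has 1 to 20 rows; each row shifts and turns the commanded pose from where the row before left it; what a row does not reach is not made up. A row lasts 1/12 s, in which the tool goes at most 41.7 mm and 7.16 degrees, less where a joint would pass 70% of its speed; a pose out of reach is approached as far as the arm can. A call is refused whole if a number of a shift passes 41.7 or a number of a turn 0.125, either way. A call with a gripper value outside its range is refused whole. "jaw" is the closure, from 0 (fully open) to 1 (shut), set as the call begins (left out, the last holds). The fingers move at their own pace and stop on an object; the grip force is fixed at half the most. Time passes only in rows, so rows that do not move let the fingers close. It gives the time, the measured TCP pose, the force and the opening at its end, in the units of the state.
- arm.get_obs(): the state, without advancing time (a new reading comes with each control period).
- arm.snapshot(name): name is "scene" or "top" or "wrist"; returns the picture (420x560x3 uint8, blue, green, red); there is no depth.
- arm.calibration(name): a dict with "K" (3x3 intrinsics, pixels), "view" (4x4, takes a point from world to camera coordinates). Camera axes: x right, y up, looking along -z (the intrinsics and any distortion apply to the point x, -y, -z); pixel columns grow to the right and rows downward; lengths in m; the calibration is good to about 2 mm. A picture is of the moment at which its call begins: read the wrist's pose just before it. calibration takes no time and is no camera call; for the wrist camera it gives the pose at the moment of the call.
- arm.finish_job(): hands the job in, once; it reports no verdict.
The state is a dict: "t": time; "joint_positions": joint angles; "qvel": joint speeds; "joint_torque": joint torques, N m; "position": TCP position; "ee_rot": TCP orientation; "contact_force": force on the tool from outside, world axes, zero at the start; "wrist_torque": the same for the moment, N m; "opening": finger opening in m.
Only numpy, scipy, OpenCV 4.12 (cv2) and the standard library are available. Lean on these libraries where they do the work, as an engineer would, in place of code of your own. Each camera call takes 0.05 s, during which the arm holds its last target.

### The job

Send the tray of fired clay pieces through the gate of the chute: with one fingertip press the long paddle beside the chute down and keep it down, so that the gate blade stands open, and meanwhile with the other fingertip push the tray along by its upright push plate until the whole tray body is past the gate. Then let go, so that the gate falls shut behind it over the tray's tongue. Pick nothing up, never let the tray and the gate blade strike each other, keep the pieces in the tray, and leave everything else where it stands.

Things in the scene. Friction and masses are not known exactly. Their poses are not given: they have to be found in the camera images.
- chute: Fixed plywood chute, 540 x 104 mm (x -360 to +180). Origin: on the table under the gate line, on the chute's centre line. x: along the chute, the way the tray must travel; y: across, towards the paddle; z up. Floor top z 10 mm; inside y -40 to +40, walls 8 mm thick with tops at z 30. Steel keeper post 57 mm tall at x 0, y -53, on which the shut gate's bar rests.
- end_stop (a point): Face of the low wooden stop across the far end of the chute (chute x +170, z 25 mm). The tray may, but need not, go as far as this.
- hinge_line (a point): Point on the gate's hinge line beside the gate (chute x 0, y +52, z 55 mm). The hinge is a 10 mm steel tube along the chute from x -345 to +20 mm, on three brackets (tops z 56 mm) at x -335, -205 and +12.
- gate (a joint): Gate angle, rad: 0 shut, 0.65 fully open at its stop. Paddle and blade are one rigid see-saw: pressing the paddle down lifts the blade. Spring and weight shut it when let go. About 3 to 8 N on the paddle opens it and keeps it open. From 0.45 up the tray passes freely beneath; pushing the tray against the blade does not open it.
- blade_mid (a point): Middle of the gate blade: Steel gate blade, 6 mm thick along the chute (chute x -3 to +3), hanging across it when shut (chute y -40 to +16, z 26 to 60 mm) from an 8 mm bar that leads to the hinge. Shut, it blocks the tray body but stands 8 mm above the tray's tongue. Open, the bar's free end rises to z 130 mm.
- paddle_mid (a point): Centre of the top face of the paddle: a plain steel strip along the chute outside its +y wall, 270 mm long, 54 mm wide, 3 mm thick; chute x -335 to -65. Gate shut: slopes up outward by 0.30 rad (chute y 58 to 112, z 57 to 73 mm). Fully open: slopes down outward by 0.35 rad (z 54 down to 35). A fingertip can slide along its whole length.
- tray: Loose wooden tray in the chute, 0.3 to 0.55 kg. Origin: centre of the tray body's underside; x: travel direction. Body x -65 to +65, y -35 to +35 mm, rim 30 mm high, three compartments. From it a flat tongue, 34 wide and 8 high, runs back to the upright push plate. It is past the gate from chute x +70 mm on (+105 at the end stop); the tongue then lies under the shut gate.
- push_point (a point): On the rear face of the tray's upright push plate (tray x -190 mm), on the centre line, 62 mm above the tray's underside. The plate is 10 mm thick, 60 mm wide (tray y -30 to +30), its top 76 mm above the underside. Pushed here the tray slides along the chute (a few N). Once the tray is past, the plate is still on the near side of the gate.
- piece_a: Knobbly fired clay piece, 44 mm long, 18 mm high, lying in the middle compartment of the tray. Origin: its underside.
- piece_b: Rounded lump of fired clay, 42 mm long, 18 mm high, lying in the front compartment of the tray. Origin: its underside.
- piece_c: Curved fired clay piece, 44 mm long, 18 mm high, lying in the rear compartment of the tray. Origin: its underside.
- slip_jar: Bystander, to be left alone: lidded grey jar, 52 mm wide, 75 mm tall. Origin: underside centre.
- water_cup: Bystander, to be left alone: white ceramic cup, 64 mm wide, 70 mm tall. Origin: underside centre.
- rib_tool: Bystander, to be left alone: flat wooden rib, 90 x 45 x 6 mm. Origin: underside centre.
- brush: Bystander, to be left alone: brush lying flat, about 155 mm long, 9 mm thick. Origin: underside, near the middle.
- kiln_prop: Bystander, to be left alone: fired clay cylinder standing, 38 mm wide, 55 mm tall. Origin: underside centre.
- test_bowl: Bystander, to be left alone: small fired bowl, 84 mm wide, 35 mm tall. Origin: underside centre.
- wood_block: Bystander, to be left alone: wooden block 70 x 45 x 30 mm. Origin: underside centre.
There are look-alikes about, which are no part of the job. What is shaped like the piece_b but blue is not meant. Leave any pink look-alike of the piece_c alone.

How it is judged:
By the outcome, as a careful person would: the job done as asked, in the order asked, and still so for the second after the job is handed in, with the robot touching nothing.
It also fails if it takes over 45 s, if anything falls off the work surface, if the arm or the gripper's body presses on something with over 40 N, if the wrist force passes 120 N, or if a joint passes its speed limit or range.

## Working session

There is one attempt and no reset: what is moved stays moved. The work goes in short steps, Python scripts to look and compute and a tool call to move; the robot and the scene stay as the last step left them, time stands still between calls to the robot, and variables do not carry over. Pictures are saved under pics/ and viewed, and the job is handed in when it is done.

Besides the shell and the picture viewer there is one more tool, called after "Emit:" as name(argument=value, ...) on one line, values as JSON. play_rows: Moves the arm, as the interface text tells. Its arguments: {"type":"object","properties":{"plan":{"type":"string"},"jaw":{"type":"number"}},"required":["plan"]}

```bash
ls; mkdir -p pics
python3 - <<'E'
from station import arm
import cv2
print(arm.get_obs())
for n in ["scene","top"]:
    cv2.imwrite(f"pics/{n}0.png",arm.snapshot(n)); c=arm.calibration(n); print(n,c)
E
```

```text
pics
{'t': 0.0, 'joint_positions': array([66.96735575, 30.77762527, -0.25355155, 88.17210051,  0.14959274,
       61.15239313, -4.07915294]), 'qvel': array([ 0.00331702, -0.05104265,  0.05262735, -0.07012593, -0.05494054,
       -0.00421443,  0.11469916]), 'joint_torque': array([ 2.03215477e-04, -5.83399844e+01,  1.04878955e+00, -2.59099299e+01,
        1.23880390e-02,  9.52319882e-03,  7.67060953e-06]), 'position': array([ 0.21395327, -0.61311258,  0.24140222]), 'ee_rot': array([-85.2697159 ,  89.89820241, 113.97402459]), 'contact_force': array([-0.1686367 ,  0.09658144,  0.1814574 ]), 'wrist_torque': array([ 0.03131732, -0.01968873,  0.0511458 ]), 'opening': 0.08520891697155976}
scene {'K': array([[458.07925652,   0.        , 286.19203078],
       [  0.        , 458.07925652, 207.55118103],
       [  0.        ,   0.        ,   1.        ]]), 'view': array([[-0.04645758,  0.9989088 ,  0.00478557,  0.1166317 ],
       [-0.68953855, -0.03553484,  0.72337671,  0.29458906],
       [ 0.72275742,  0.0303065 ,  0.69043699, -1.33369147],
       [ 0.        ,  0.        ,  0.        ,  1.        ]])}
top {'K': array([[454.63108559,   0.        , 275.58372676],
       [  0.        , 454.63108559, 206.61036089],
       [  0.        ,   0.        ,   1.        ]]), 'view': array([[-0.0150871 , -0.99983745, -0.00987164, -0.09195844],
       [ 0.99670632, -0.01582513,  0.07953661, -0.54742508],
       [-0.0796799 , -0.00863915,  0.99678307, -0.84272001],
       [ 0.        ,  0.        ,  0.        ,  1.        ]])}
```

View pics/scene0.png

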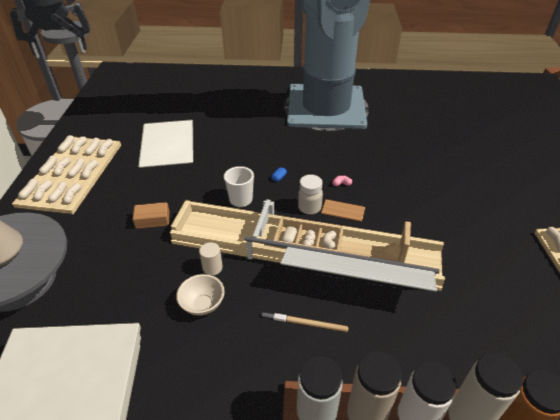

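View pics/top0.png

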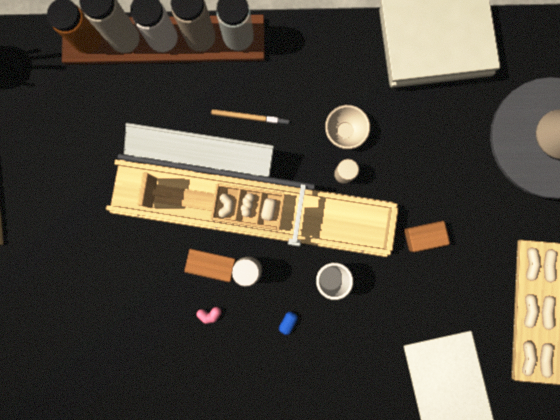

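Run:
```python
import cv2
a=cv2.imread("pics/top0.png")
cv2.imwrite("pics/t_l.png",cv2.resize(a[110:260,95:255],None,fx=5,fy=4*1.25/1.25,interpolation=cv2.INTER_CUBIC)[:600])
cv2.imwrite("pics/t_r.png",cv2.resize(a[140:265,250:410],None,fx=5,fy=4.8,interpolation=cv2.INTER_CUBIC)[:600])
s=cv2.imread("pics/scene0.png")
cv2.imwrite("pics/s_c.png",cv2.resize(s[180:300,160:450],None,fx=2.75,fy=2.75,interpolation=cv2.INTER_CUBIC))
```

```text
(no output)
```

View pics/t_l.png

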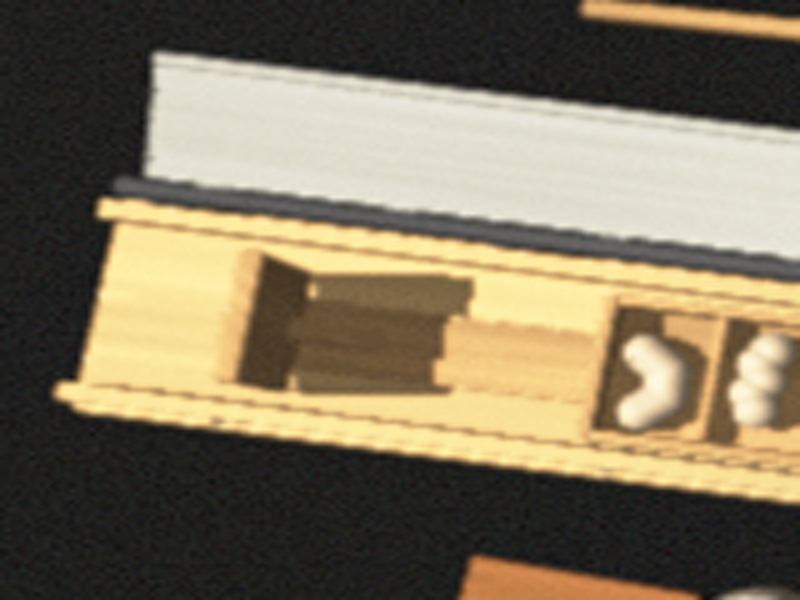

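View pics/t_r.png

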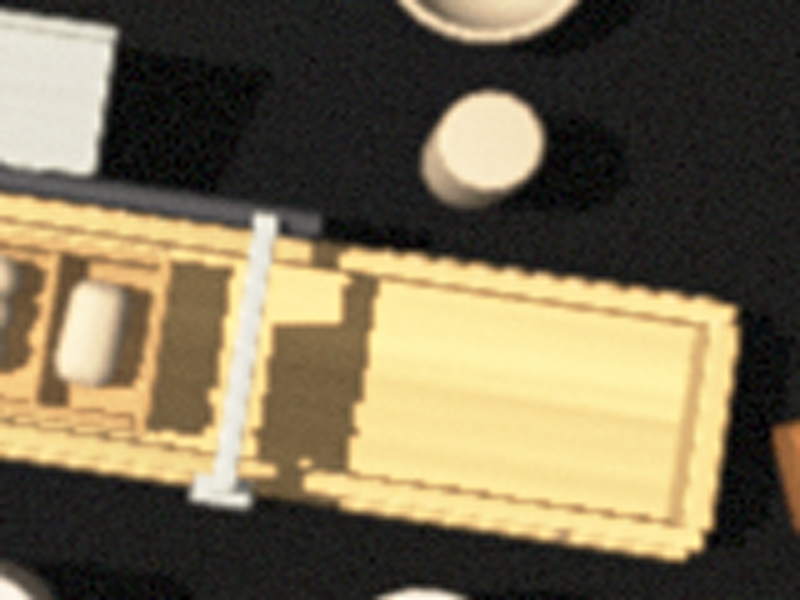

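View pics/s_c.png

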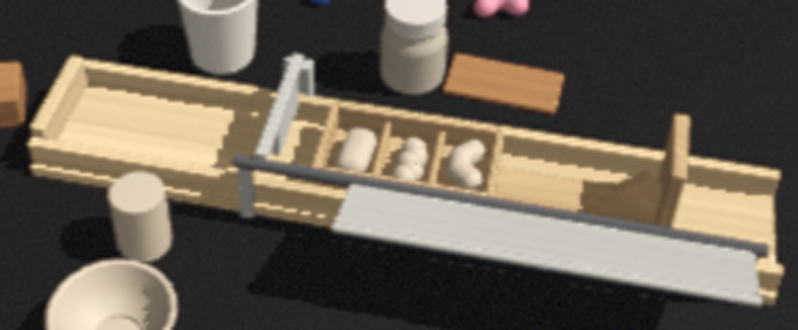

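```bash
cat > h.py <<'E'
import numpy as np
from station import arm
import cv2
def proj(n,P,c=None):
    c=c or arm.calibration(n)
    p=c["view"]@np.r_[P,1]; p=p[:3]*[1,-1,-1]; q=c["K"]@p; return q[:2]/q[2]
def ray(n,uv,z,c=None):
    c=c or arm.calibration(n)
    d=np.linalg.inv(c["K"])@np.r_[uv,1]*[1,-1,-1]; R=c["view"][:3,:3];t=c["view"][:3,3]
    o=-R.T@t; d=R.T@d; return o+d*(z-o[2])/d[2]
def W(s,P): # chute mm-> world m ; s=x,y,yaw
    P=np.asarray(P,float)/1000; c,si=np.cos(s[2]),np.sin(s[2])
    return np.array([s[0]+c*P[0]-si*P[1], s[1]+si*P[0]+c*P[1], P[2]])
def C(s,Pw):
    c,si=np.cos(s[2]),np.sin(s[2]); d=np.asarray(Pw[:2])-s[:2]
    return np.r_[c*d[0]+si*d[1],-si*d[0]+c*d[1],Pw[2]]*1000
E
python3 - <<'E'
from h import *
from scipy.optimize import least_squares
L=lambda x,y:(95+x/5,110+y/4); R=lambda x,y:(250+x/5,140+y/4.8)
S=lambda x,y:(160+x/2.75,180+y/2.75)
obs=[("top",L(98,200),(-360,48,30)),("top",L(72,403),(-360,-48,30)),("top",L(152,52),(-335,111,73)),("top",L(145,178),(-335,58,57)),
("top",R(117,28),(-65,111,73)),("top",R(97,175),(-65,58,57)),("top",R(322,212),(20,52,60)),("top",R(738,305),(180,48,30)),("top",R(690,553),(180,-48,30)),
("scene",S(778,174),(-360,-48,30)),("scene",S(757,300),(-335,111,73)),("scene",S(335,230),(-65,111,73)),("scene",S(350,186),(-65,58,57)),("scene",S(76,60),(180,-48,30)),("scene",S(32,143),(180,48,30)),("scene",S(238,160),(20,52,58))]
cal={n:arm.calibration(n) for n in("top","scene")}
f=lambda s:np.concatenate([proj(n,W(s,P),cal[n])-uv for n,uv,P in obs])
r=least_squares(f,[0.6,0,-1.7],loss="soft_l1",x_scale=[.1,.1,.1])
print(r.x,np.degrees(r.x[2]));print(np.round(r.fun.reshape(-1,2),1))
s=r.x;np.save("s.npy",s)
# tray plate & body
for nm,uv,z in [("plate top rear +y",L(240,250),86),("plate top front +y",L(262,256),86),("plate front -y top",L(240,385),86),("plate rear -y", L(225,383),86),
  ("body rear +y",L(615,297),40),("body rear -y",L(590,437),40),("body front +y",R(172,262),40),("body front -y",R(145,435),40)]:
    print(nm,C(s,ray("top",uv,z/1000,cal["top"])).round(1))
for nm,uv,z in [("plate top",S(680,117),86),("body front -y",S(335,102),40),("body rear -y",S(502,130),40)]:
    print(nm,C(s,ray("scene",uv,z/1000,cal["scene"])).round(1))
o=arm.get_obs()
from scipy.spatial.transform import Rotation as Ro
print(Ro.from_euler("xyz",o["ee_rot"],degrees=True).as_matrix().round(3)); print(C(s,o["position"]))
E
```

```text
[ 0.53114118 -0.14213699 -1.74142181] -99.77612017914761
[[ 0.1 -0.2]
 [-4.  -1.3]
 [ 0.5  0.7]
 [-0.4 -0.6]
 [-0.9  0.2]
 [-1.3 -0.3]
 [-0.7  2. ]
 [-1.1 -0.2]
 [ 1.6 -1.1]
 [-0.1 -1.9]
 [ 1.   1. ]
 [-1.3 -0.8]
 [-0.4 -0.7]
 [-0.6 -1.1]
 [-2.1  0.2]
 [-2.2 -1.2]]
plate top rear +y [-284.    26.2   86. ]
plate top front +y [-275.7   24.8   86. ]
plate front -y top [-273.3  -32.9   86. ]
plate rear -y [-278.7  -32.9   86. ]
body rear +y [-156.1   30.9   40. ]
body rear -y [-154.4  -35.1   40. ]
body front +y [-30.5  30.8  40. ]
body front -y [-30. -37.  40.]
plate top [-280.6  -27.5   86. ]
body front -y [-34.2 -34.4  40. ]
body rear -y [-160.3  -33.    40. ]
[[-0.001  0.33  -0.944]
 [ 0.001 -0.944 -0.33 ]
 [-1.    -0.002  0.   ]]
[ 518.07433766 -232.5879146   241.50313797]
```

Emit:
play_rows(plan="18 33 0 0.055;18 33 0 0.055;18 33 0 0.055;18 33 0 0.055;18 33 0 0.055;18 33 0 0.055;18 33 0 0.055;18 33 0 0.055;18 33 0 0.055;18 33 0 0.055;18 33 0 0.055;18 33 0 0.055;18 33 0 0.055;18 33 0 0.055;18 33 0 0.055;18 33 0 0.055;18 33 0 0.055;18 33 0 0.055;18 33 0 0.055;18 33 0 0.018", jaw=0)

```text
t: 1.77
position: [0.5745, 0.0478, 0.2419]
ee_rot: [-61.1, 90.0, -160.8]
contact_force: [0.8, -0.1, 0.6]
opening: 0.0858
```

```bash
cat > st.py <<'E'
from h import *
from scipy.spatial.transform import Rotation as Ro
def st():
    s=np.load("s.npy");o=arm.get_obs()
    M=Ro.from_euler("xyz",o["ee_rot"],degrees=True).as_matrix()
    ty=M[:,1]; e=np.arctan2(ty[1],ty[0])-(s[2]+np.pi/2)
    print("t",o["t"].round(2),"pos",o["position"].round(4),"chute",C(s,o["position"]).round(1),"yawerr deg",np.degrees(e).round(2),"F",o["contact_force"].round(2),"op",round(o["opening"],4),"down",M[2,0].round(4))
    c,si=np.cos(s[2]),np.sin(s[2]);F=o["contact_force"];print("F chute",round(c*F[0]+si*F[1],2),round(-si*F[0]+c*F[1],2),round(F[2],2), "q",o["joint_positions"].round(0))
    return s,o
def go(s,o,T): # world shift mm to chute target
    print("shift to",T,((W(s,T)-o["position"])*1000).round(1))
E
python3 -c "
from st import *
s,o=st();go(s,o,(-308,45,150))"
```

```text
Traceback (most recent call last):
  File "st.py", line 7, in st
    print("t",o["t"].round(2),"pos",o["position"].round(4),"chute",C(s,o["position"]).round(1),"yawerr deg",np.degrees(e).round(2),"F",o["contact_force"].round(2),"op",round(o["opening"],4),"down",M[2,0].round(4))
              ^^^^^^^^^^^^
AttributeError: 'float' object has no attribute 'round'
```

```bash
sed -i 's/o\["t"\].round(2)/round(o["t"],2)/' st.py
python3 -c "
from st import *
s,o=st();go(s,o,(-308,45,150))"
```

```text
t 1.77 pos [0.5745 0.0478 0.2419] chute [-194.5   10.5  241.9] yawerr deg 0.07 F [ 0.79 -0.11  0.6 ] op 0.0858 down -1.0
F chute -0.02 0.8 0.6 q [ 12.  26. -28.  98.  14.  59. -31.]
shift to (-308, 45, 150) [ 53.3 106.  -91.9]
```

Emit:
play_rows(plan="13.3 26.5 0 0;13.3 26.5 0 0;13.3 26.5 0 0;13.3 26.5 0 0;0 0 -30 0;0 0 -30 0;0 0 -22 0;0 0 -10 0;0 0 0 0;0 0 0 0")

```text
t: 2.6
position: [0.6275, 0.1523, 0.1506]
ee_rot: [-113.4, 90.0, 146.8]
contact_force: [-0.6, 0.3, 1.0]
opening: 0.0854
```

```bash
python3 -c "
from st import *
s,o=st();go(s,o,(-308,45,150))
w=arm.snapshot('wrist');cv2.imwrite('pics/w1.png',w);t=arm.snapshot('top');cv2.imwrite('pics/t1.png',t);sc=arm.snapshot('scene');cv2.imwrite('pics/s1.png',cv2.resize(sc[100:310,200:480],None,fx=2.8,fy=2.8))
"
```

```text
t 2.6 pos [0.6275 0.1523 0.1506] chute [-306.5   45.   150.6] yawerr deg -0.09 F [-0.57  0.28  1.  ] op 0.0854 down -1.0
F chute -0.18 -0.61 1.0 q [ -0.  39. -26.  92.  20.  54. -42.]
shift to (-308, 45, 150) [ 0.2  1.4 -0.6]
```

View pics/w1.png

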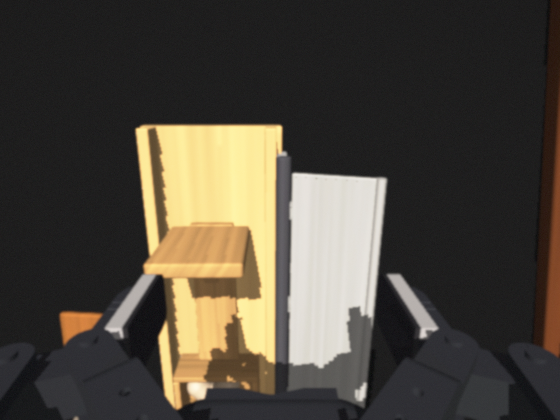

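View pics/s1.png

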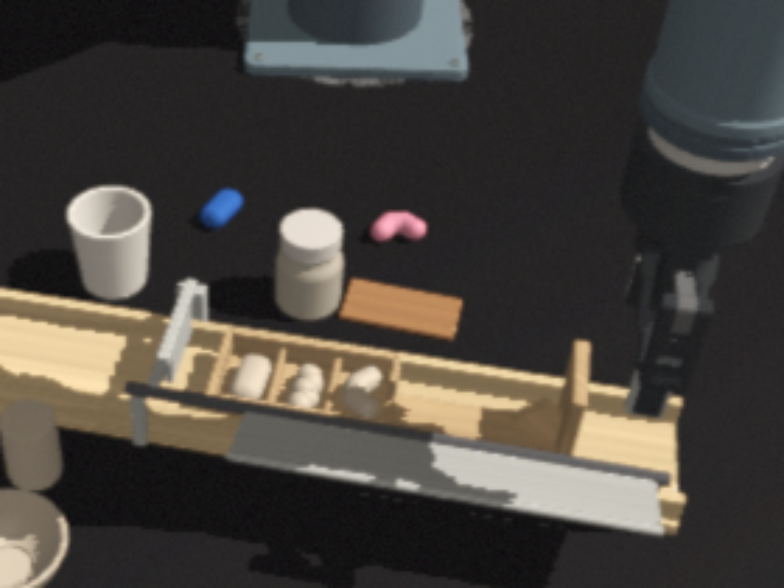

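View pics/t1.png

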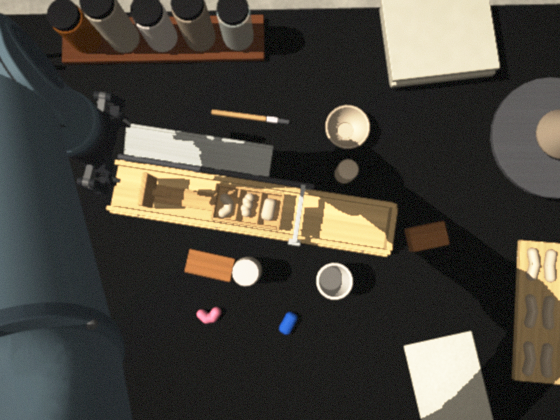

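```bash
python3 -c "
from st import *
s,o=st()
for P in [(-306.5,2,140),(-306.5,88,140),(-306.5,45,140),(-317,2,152),(-283,-30,86),(-283,30,86),(-273,-30,86),(-273,30,86),(-360,-48,30),(-360,48,30),(-335,58,57),(-335,111,73),(-360,40,30)]: print(P,proj('wrist',W(s,P)).round(0))
for uv,z in [((163,227),86),((250,227),86),((147,268),86),((244,268),86)]: print(C(s,ray('wrist',uv,z/1000)).round(1))
"; python3 -c "
import cv2
a=cv2.imread('pics/w1.png');cv2.imwrite('pics/w1c.png',cv2.resize(a[110:310,90:450],None,fx=2.2,fy=2.2))"
```

```text
t 2.75 pos [0.6286 0.1527 0.1522] chute [-307.1   45.9  152.2] yawerr deg -0.1 F [ 0.04 -0.08  0.1 ] op 0.0854 down -1.0
F chute 0.07 0.05 0.1 q [ -0.  39. -26.  92.  20.  54. -42.]
(-306.5, 2, 140) [172. 278.]
(-306.5, 88, 140) [366. 277.]
(-306.5, 45, 140) [269. 277.]
(-317, 2, 152) [162. 269.]
(-283, -30, 86) [145. 269.]
(-283, 30, 86) [244. 269.]
(-273, -30, 86) [147. 284.]
(-273, 30, 86) [245. 284.]
(-360, -48, 30) [134. 131.]
(-360, 48, 30) [273. 130.]
(-335, 58, 57) [290. 174.]
(-335, 111, 73) [380. 180.]
(-360, 40, 30) [262. 130.]
[-310.3  -16.6   86. ]
[-310.2   33.9   86. ]
[-284.   -28.6   86. ]
[-283.8   29.8   86. ]
```

View pics/w1c.png

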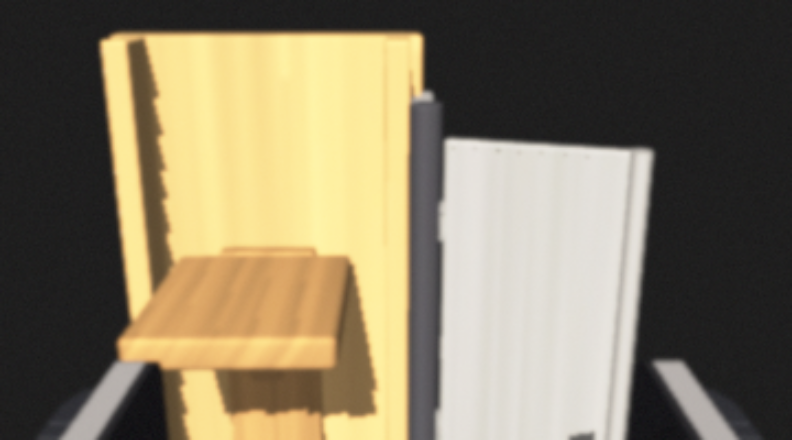

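Emit:
play_rows(plan="0 0 -15 0;0 0 -15 0;0 0 -15 0;0 0 -10 0;0 0 -5 0;0 0 -5 0;0 0 -3 0;0 0 0 0;0 0 0 0")

```text
t: 3.5
position: [0.6276, 0.1524, 0.0827]
ee_rot: [116.6, 90.0, 16.7]
contact_force: [-0.7, 1.3, -0.8]
opening: 0.0854
```

```bash
python3 -c "
from st import *
s,o=st()"
```

```text
t 3.5 pos [0.6276 0.1524 0.0827] chute [-306.7   45.1   82.7] yawerr deg -0.08 F [-0.66  1.27 -0.85] op 0.0854 down -1.0
F chute -1.14 -0.87 -0.85 q [ -1.  44. -24.  93.  22.  48. -44.]
```

Emit:
play_rows(plan="0 0 -4 0;0 0 -4 0;0 0 -4 0;0 0 0 0;0 0 0 0;0 0 0 0")

```text
t: 4.0
position: [0.6274, 0.1524, 0.0703]
ee_rot: [-158.2, 90.0, 101.9]
contact_force: [-0.2, 0.8, 0.3]
opening: 0.0855
```

```bash
python3 -c "
from st import *
s,o=st()
sc=arm.snapshot('scene');cv2.imwrite('pics/s2.png',cv2.resize(sc[100:310,200:480],None,fx=2.8,fy=2.8))
s,o=st()"
```

```text
t 4.0 pos [0.6274 0.1524 0.0703] chute [-306.6   44.9   70.3] yawerr deg -0.08 F [-0.19  0.84  0.34] op 0.0855 down -1.0
F chute -0.8 -0.33 0.34 q [ -2.  45. -24.  94.  23.  47. -45.]
t 4.05 pos [0.6275 0.1524 0.0704] chute [-306.6   45.    70.4] yawerr deg -0.08 F [0.84 0.57 0.45] op 0.0855 down -1.0
F chute -0.7 0.73 0.45 q [ -2.  45. -24.  94.  23.  47. -45.]
```

View pics/s2.png

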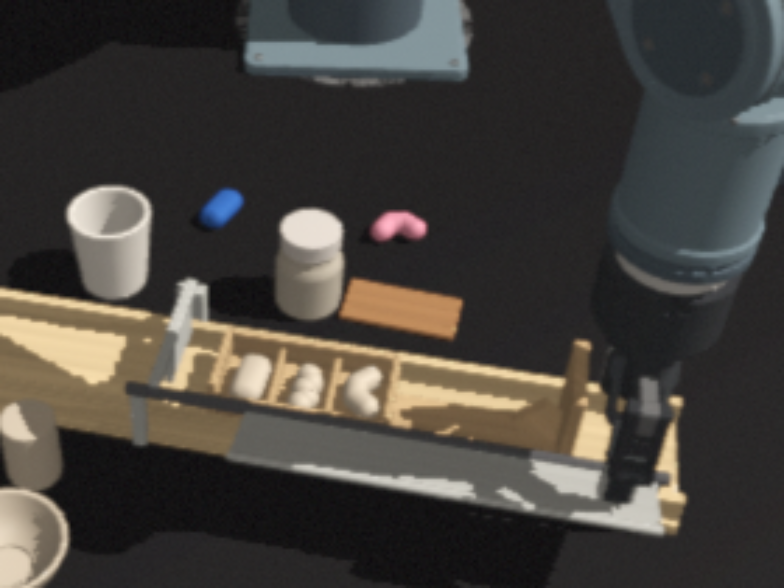

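Emit:
play_rows(plan="0 0 -3 0;0 0 -3 0;0 0 -2 0;0 0 0 0;0 0 0 0")

```text
t: 4.47
position: [0.6278, 0.1524, 0.0624]
ee_rot: [113.9, 90.0, 14.0]
contact_force: [1.6, 0.1, 2.9]
opening: 0.0859
```

Emit:
play_rows(plan="0 0 -3 0;0 0 -2 0;0 0 0 0;0 0 0 0")

```text
t: 4.8
position: [0.6274, 0.1523, 0.0572]
ee_rot: [64.6, 90.0, -35.2]
contact_force: [1.4, -1.5, 3.0]
opening: 0.0859
```

Emit:
play_rows(plan="0 0 -3 0;0 0 -2 0;0 0 0 0;0 0 0 0")

```text
t: 5.13
position: [0.6276, 0.1523, 0.0522]
ee_rot: [99.5, 90.0, -0.3]
contact_force: [2.5, -1.6, 3.6]
opening: 0.0852
```

```bash
python3 -c "
from st import *
s,o=st()
sc=arm.snapshot('scene');cv2.imwrite('pics/s3.png',cv2.resize(sc[100:310,200:480],None,fx=2.8,fy=2.8))
s,o=st()"
```

```text
t 5.13 pos [0.6276 0.1523 0.0522] chute [-306.5   45.1   52.2] yawerr deg -0.08 F [ 2.46 -1.57  3.63] op 0.0852 down -1.0
F chute 1.13 2.69 3.63 q [ -2.  46. -23.  94.  23.  45. -45.]
t 5.18 pos [0.6276 0.1522 0.0523] chute [-306.5   45.1   52.3] yawerr deg -0.09 F [ 2.54 -0.18  4.19] op 0.0854 down -1.0
F chute -0.25 2.53 4.19 q [ -2.  46. -23.  94.  23.  45. -45.]
```

View pics/s3.png

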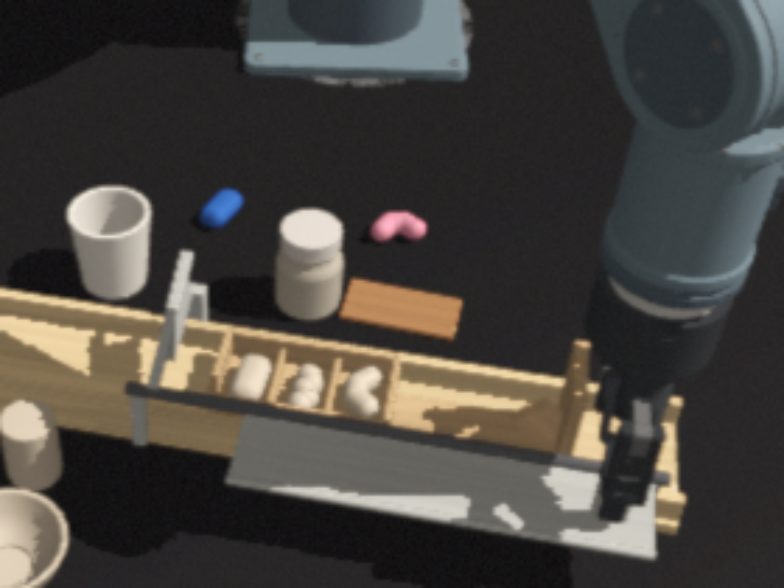

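Emit:
play_rows(plan="0 0 -3 0;0 0 -2 0;0 0 0 0;0 0 0 0")

```text
t: 5.52
position: [0.6272, 0.1523, 0.0472]
ee_rot: [-71.6, 90.0, -171.5]
contact_force: [1.9, -0.3, 4.4]
opening: 0.0855
```

Emit:
play_rows(plan="0 0 -2 0;0 0 -1 0;0 0 0 0;0 0 0 0")

```text
t: 5.85
position: [0.6268, 0.1524, 0.0442]
ee_rot: [-72.7, 89.9, -172.6]
contact_force: [-0.2, 0.4, 4.9]
opening: 0.0853
```

```bash
python3 -c "
from st import *
s,o=st()
sc=arm.snapshot('scene');cv2.imwrite('pics/s4.png',cv2.resize(sc[100:310,200:480],None,fx=2.8,fy=2.8))
s,o=st()"
```

```text
t 5.85 pos [0.6268 0.1524 0.0442] chute [-306.5   44.3   44.2] yawerr deg -0.07 F [-0.19  0.39  4.9 ] op 0.0853 down -1.0
F chute -0.35 -0.25 4.9 q [ -2.  47. -23.  94.  24.  44. -45.]
t 5.9 pos [0.6268 0.1524 0.0442] chute [-306.5   44.2   44.2] yawerr deg -0.07 F [-0.54  0.4   4.1 ] op 0.0855 down -1.0
F chute -0.3 -0.6 4.1 q [ -2.  47. -23.  94.  24.  44. -45.]
```

View pics/s4.png

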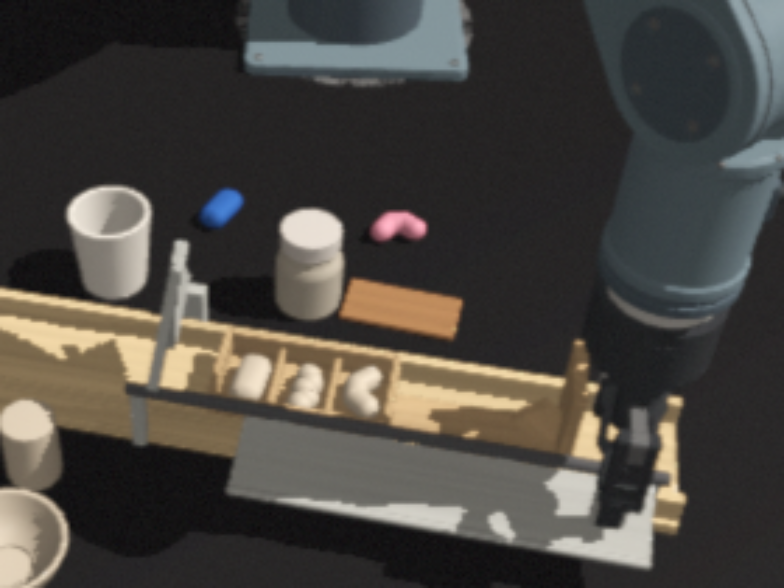

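```bash
python3 -c "
from st import *
s=np.load('s.npy')
U=lambda x,y:np.array((200+x/2.8,100+y/2.8))
for a in (0,.35,.45,.5,.55,.6,.65):
  p=(-65,52+61*np.cos(.3-a),55+61*np.sin(.3-a)); q=(-335,)+p[1:]
  b=np.array([-105,5]); b=(0,52+b[0]*np.cos(a)+b[1]*np.sin(a),55-b[0]*np.sin(a)+b[1]*np.cos(a))
  print(a,[((proj('scene',W(s,P))-[200,100])*2.8).round(0) for P in (p,q,b)],np.round(b,0))
"
```

```text
0 [array([226., 455.]), array([661., 531.]), array([190., 284.])] [  0. -53.  60.]
0.35 [array([225., 479.]), array([654., 555.]), array([186., 255.])] [  0. -45.  96.]
0.45 [array([225., 484.]), array([651., 560.]), array([184., 249.])] [  0. -40. 105.]
0.5 [array([225., 487.]), array([650., 562.]), array([183., 247.])] [  0. -38. 110.]
0.55 [array([226., 489.]), array([649., 564.]), array([182., 245.])] [  0. -35. 114.]
0.6 [array([226., 490.]), array([648., 566.]), array([180., 243.])] [  0. -32. 118.]
0.65 [array([226., 492.]), array([647., 567.]), array([179., 242.])] [  0. -29. 123.]
```

Emit:
play_rows(plan="0 0 -1 0;0 0 -1 0;0 0 0 0;0 0 0 0")

```text
t: 6.23
position: [0.6263, 0.1525, 0.0421]
ee_rot: [-72.5, 89.9, -172.4]
contact_force: [-0.8, -0.3, 5.1]
opening: 0.0857
```

```bash
python3 -c "
from st import *
s,o=st()
for P in [(-290,45,42),(-206.5,45,42),(-115,45,42)]: go(s,o,P)"
```

```text
t 6.23 pos [0.6263 0.1525 0.0421] chute [-306.5   43.8   42.1] yawerr deg -0.06 F [-0.76 -0.3   5.12] op 0.0857 down -1.0
F chute 0.42 -0.69 5.12 q [ -2.  47. -23.  94.  24.  44. -46.]
shift to (-290, 45, 42) [ -1.6 -16.5  -0.1]
shift to (-206.5, 45, 42) [-15.8 -98.8  -0.1]
shift to (-115, 45, 42) [-3.13e+01 -1.89e+02 -1.00e-01]
```

Emit:
play_rows(plan="-0.4 -2 0 0;-0.4 -2 0 0;-0.4 -2 0 0;-0.4 -2 0 0;-0.3 -2 0 0;-0.3 -2 0 0;-0.3 -2 0 0;-0.3 -2 0 0;0 0 0 0;0 0 0 0")

```text
t: 7.07
position: [0.6251, 0.1373, 0.0427]
ee_rot: [152.0, 89.9, 52.2]
contact_force: [1.3, 5.4, 3.8]
opening: 0.0857
```

```bash
python3 -c "
from st import *
s,o=st()
sc=arm.snapshot('scene');cv2.imwrite('pics/s5.png',cv2.resize(sc[100:310,200:480],None,fx=2.8,fy=2.8))
"
```

```text
t 7.07 pos [0.6251 0.1373 0.0427] chute [-291.3   45.2   42.7] yawerr deg -0.07 F [1.28 5.38 3.84] op 0.0857 down -1.0
F chute -5.52 0.34 3.84 q [ -1.  46. -23.  95.  24.  43. -44.]
```

View pics/s5.png

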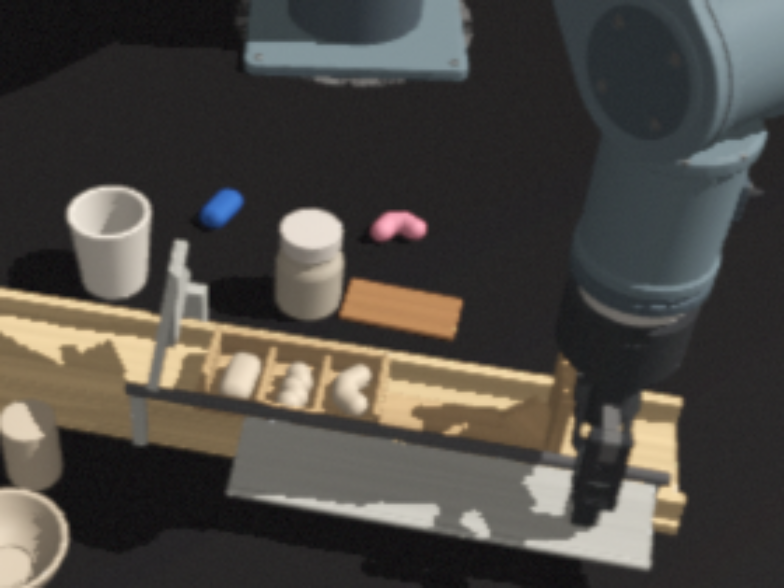

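Emit:
play_rows(plan="-0.5 -3 -0.5 0;-0.7 -4 0 0;-0.7 -4 0 0;-0.7 -4 0 0;-0.7 -4 0 0;-0.7 -4 0 0;-0.7 -4 0 0;-0.7 -4 0 0;-0.7 -4 0 0;-0.7 -4 0 0;-0.7 -4 0 0;-0.5 -3 0 0;-0.3 -2 0 0;0 0 0 0")

```text
t: 8.28
position: [0.617, 0.0896, 0.0424]
ee_rot: [150.4, 89.8, 50.6]
contact_force: [2.8, 4.8, 5.1]
opening: 0.0853
```

```bash
python3 -c "
from st import *
s,o=st()
sc=arm.snapshot('scene');cv2.imwrite('pics/s6.png',cv2.resize(sc[100:310,200:480],None,fx=2.8,fy=2.8))
"
```

```text
t 8.28 pos [0.617  0.0896 0.0424] chute [-242.9   45.3   42.4] yawerr deg -0.07 F [2.78 4.83 5.12] op 0.0853 down -1.0
F chute -5.23 1.92 5.12 q [  4.  45. -23.  98.  24.  42. -41.]
```

View pics/s6.png

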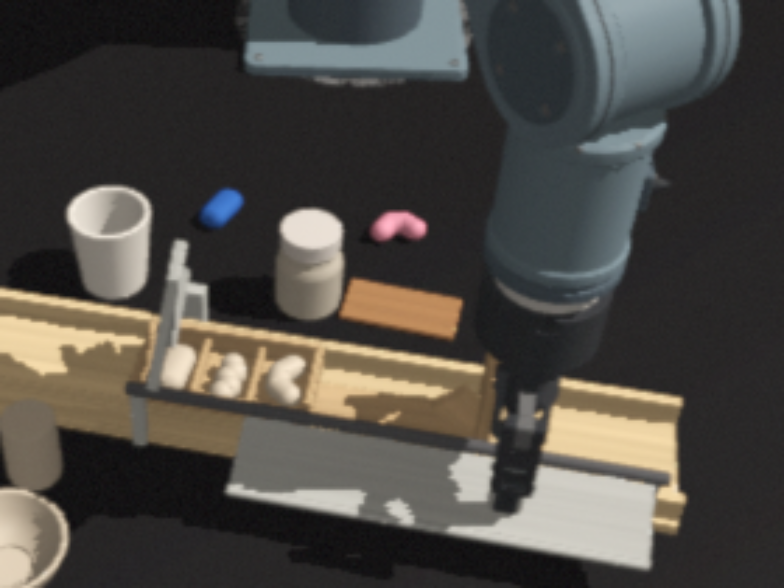

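Emit:
play_rows(plan="-0.5 -3 0 0;-0.7 -4 0 0;-0.7 -4 0 0;-0.7 -4 0 0;-0.7 -4 0 0;-0.7 -4 0 0;-0.7 -4 0 0;-0.7 -4 0 0;-0.7 -4 0 0;-0.7 -4 0 0;-0.7 -4 0 0;-0.7 -4 0 0;-0.7 -4 0 0;-0.7 -4 0 0;-0.7 -4 0 0;-0.5 -3 0 0;-0.3 -2 0 0;0 0 0 0")

```text
t: 9.83
position: [0.6059, 0.0256, 0.0423]
ee_rot: [150.6, 89.8, 50.8]
contact_force: [2.0, 5.0, 5.5]
opening: 0.0852
```

```bash
python3 -c "
from st import *
s,o=st()
sc=arm.snapshot('scene');cv2.imwrite('pics/s7.png',cv2.resize(sc[100:310,200:480],None,fx=2.8,fy=2.8))
"
```

```text
t 9.83 pos [0.6059 0.0256 0.0423] chute [-178.    45.2   42.3] yawerr deg -0.06 F [2.04 4.97 5.5 ] op 0.0852 down -1.0
F chute -5.24 1.17 5.5 q [ 10.  44. -23. 100.  24.  41. -36.]
```

View pics/s7.png

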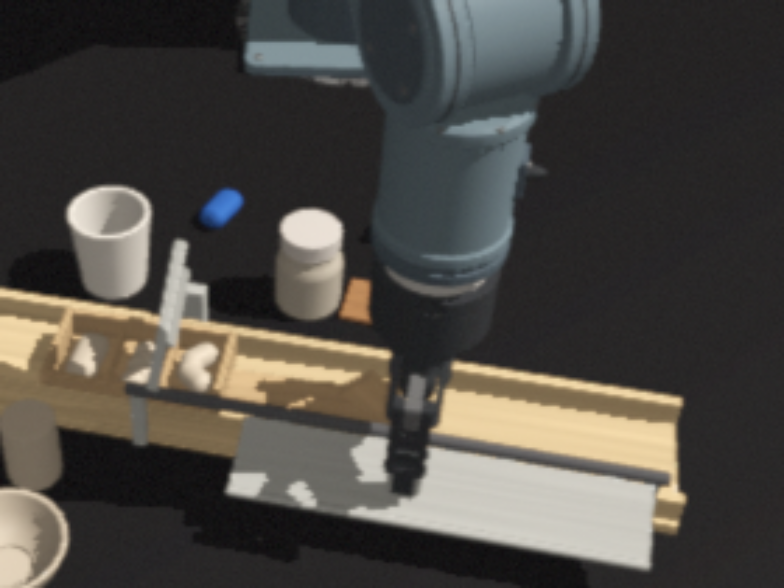

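Emit:
play_rows(plan="-0.5 -3 0 0;-0.7 -4 0 0;-0.7 -4 0 0;-0.7 -4 0 0;-0.7 -4 0 0;-0.7 -4 0 0;-0.7 -4 0 0;-0.7 -4 0 0;-0.7 -4 0 0;-0.7 -4 0 0;-0.7 -4 0 0;-0.7 -4 0 0;-0.7 -4 0 0;-0.5 -3 0 0;-0.3 -2 0 0;0 0 0 0;0 0 0 0")

```text
t: 11.3
position: [0.5961, -0.0303, 0.0422]
ee_rot: [151.8, 89.9, 52.0]
contact_force: [2.2, 5.2, 5.6]
opening: 0.0857
```

```bash
python3 -c "
from st import *
s,o=st()
sc=arm.snapshot('scene');cv2.imwrite('pics/s8.png',cv2.resize(sc[100:310,140:420],None,fx=2.8,fy=2.8))
t=arm.snapshot('top');cv2.imwrite('pics/t8.png',cv2.resize(t[100:290,150:420],None,fx=2.9,fy=2.9))
"
```

```text
t 11.3 pos [ 0.5961 -0.0303  0.0422] chute [-121.2   45.    42.2] yawerr deg -0.05 F [2.24 5.2  5.62] op 0.0857 down -1.0
F chute -5.5 1.33 5.62 q [ 15.  43. -23. 102.  25.  40. -31.]
```

View pics/s8.png

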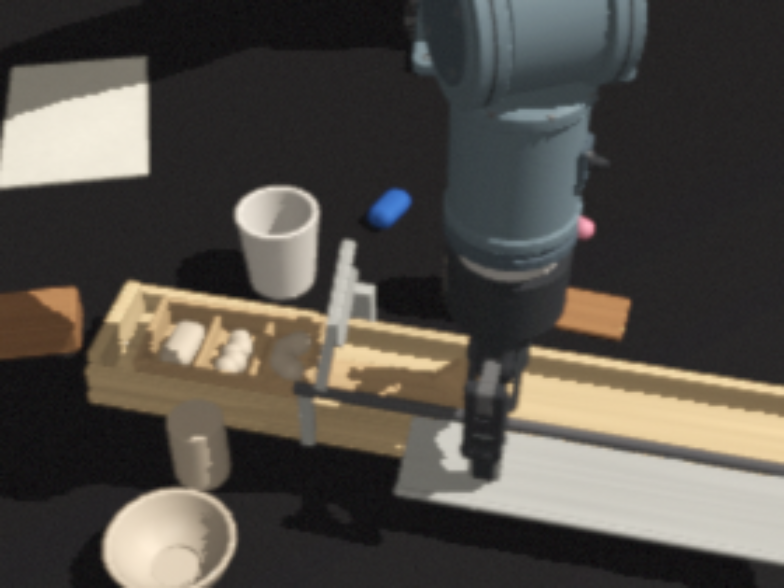

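View pics/t8.png

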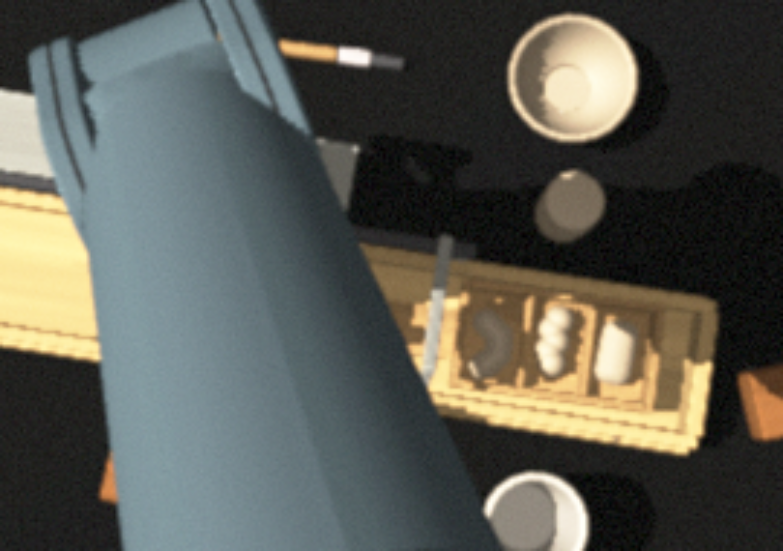

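```bash
python3 -c "
from st import *
s=np.load('s.npy')
for u in [(652,410),(452,388),(462,290),(660,310)]: print(C(s,ray('top',(150+u[0]/2.9,100+u[1]/2.9),.04)).round(1))
for P in [(3,-35,40),(-3,-35,40)]: print((proj('top',W(s,P))-[150,100])*2.9)
"
```

```text
[147.6 -29.3  40. ]
[ 19.9 -35.1  40. ]
[16.9 27.9 40. ]
[143.9  34.7  40. ]
[425.7731694  383.67550023]
[416.4747648  382.21912019]
```

Emit:
play_rows(plan="0.3 2 0 0;0.7 4 0 0;0.7 4 0 0;0 0 0 0;0 0 3 0;0 0 3 0;0 0 3 0;0 0 3 0;0 0 3 0;0 0 3 0;0 0 3 0;0 0 3 0;0 0 3 0;0 0 3 0;0 0 5 0;0 0 10 0;0 0 20 0;0 0 25 0;0 0 30 0;0 0 30 0")

```text
t: 13.07
position: [0.5968, -0.0216, 0.1935]
ee_rot: [-101.1, 90.0, 159.0]
contact_force: [0.8, -0.1, 0.5]
opening: 0.0856
```

```bash
python3 -c "
from st import *
s,o=st()
sc=arm.snapshot('scene');cv2.imwrite('pics/s9.png',cv2.resize(sc[100:310,140:420],None,fx=2.8,fy=2.8))
"
```

```text
t 13.07 pos [ 0.5968 -0.0216  0.1935] chute [-130.    44.2  193.5] yawerr deg -0.06 F [ 0.76 -0.08  0.48] op 0.0856 down -1.0
F chute -0.05 0.76 0.48 q [ 18.  32. -28.  98.  18.  55. -26.]
```

View pics/s9.png

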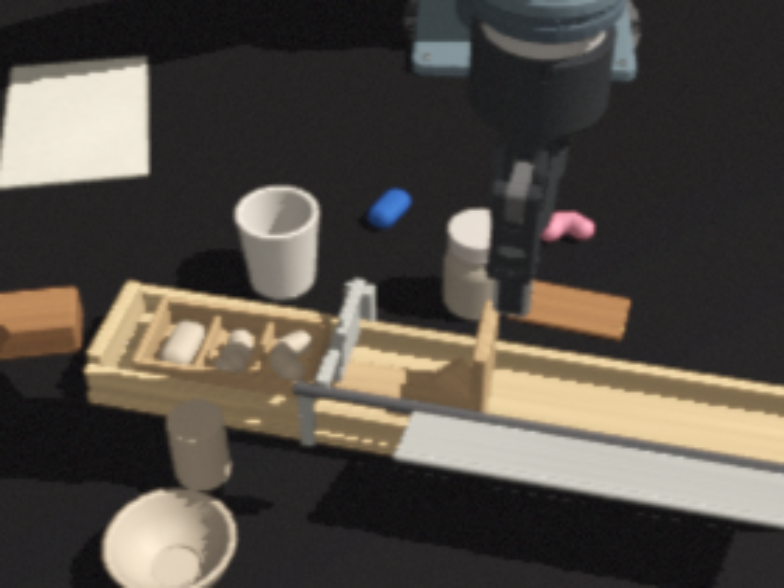

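Emit:
play_rows(plan="0 0 25 0;0 15 20 0;0 25 0 0;0 30 0 0;0 30 0 0;0 30 0 0;0 30 0 0;0 30 0 0;0 20 0 0;0 0 0 0;0 0 0 0;0 0 0 0")

```text
t: 14.12
position: [0.5974, 0.1872, 0.237]
ee_rot: [21.1, 89.9, -78.8]
contact_force: [0.5, -0.2, -0.7]
opening: 0.0857
```

```bash
python3 -c "
from st import *
s,o=st()
cv2.imwrite('pics/s10.png',arm.snapshot('scene'))
t=arm.snapshot('top');cv2.imwrite('pics/t10.png',cv2.resize(t,None,fx=1.4,fy=1.4))
"
```

```text
t 14.12 pos [0.5974 0.1872 0.237 ] chute [-335.8    9.4  237. ] yawerr deg -0.12 F [ 0.51 -0.17 -0.69] op 0.0857 down -1.0
F chute 0.08 0.54 -0.69 q [ -0.  32. -31.  91.  18.  62. -45.]
```

View pics/s10.png

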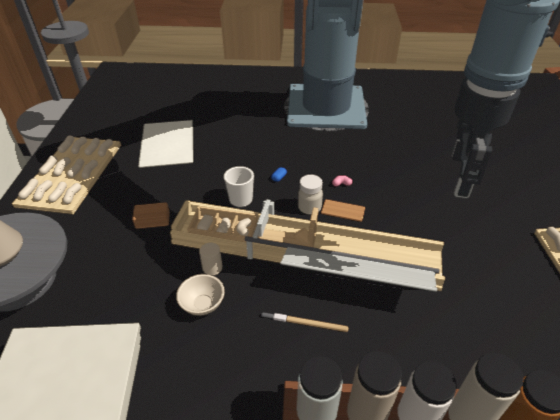

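View pics/t10.png

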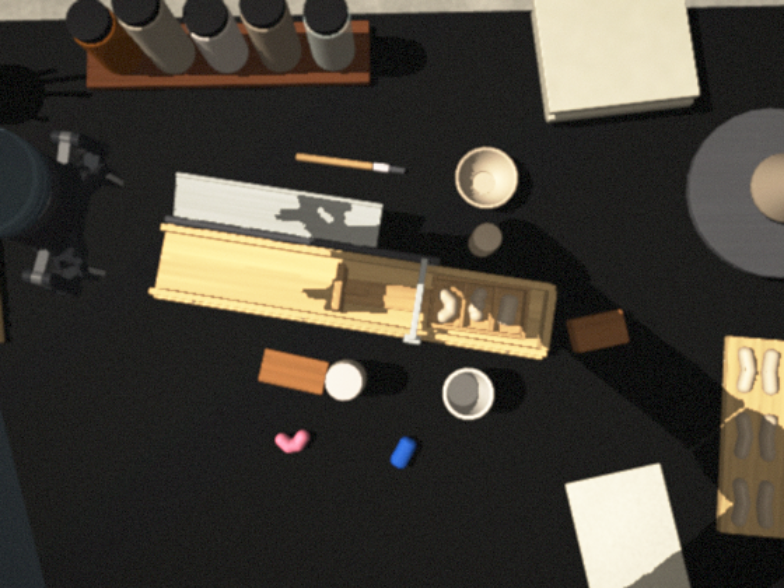

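The top view shows the tray body wholly beyond the gate bar (at columns 412–425), with all three pieces in it. The gate is shut over the tongue, the plate is on the near side at column 335, and the bystanders have not moved. The arm is clear, so I'm handing in.

```bash
python3 -c "
from h import *
print(arm.finish_job())"
```

```text
the job is handed in; nothing more can be done
None
```

The tray is through the gate, the gate is shut behind it over the tongue, and the job is handed in. The clock was at about 14 s when I did so.

- **How it went:** One fingertip pressed the paddle down to a gate angle of about 0.6 rad, estimated from the picture and needing about 5 N. The other fingertip pushed the tray by its plate in short slow strokes, also at about 5 N. I then backed off 10 mm, lowered the gate by raising the finger slowly, and moved clear.
- **Tray and gate:** Measured just before release, the tray was at chute x of about +82 mm, where at least +70 is needed. Its rear edge stood about 15 mm past the blade. The last pictures show the gate shut and the push plate still on the near side.
- **Everything else:** The three pieces are in their compartments, and the bystanders and look-alikes are where they stood.
- **Limits of the checks:** The position measurements are good to about 2 to 3 mm. A few chute corners in the fit were off by up to 4 pixels, but the closer wrist view agreed on the plate and mostly on the paddle. None of the forces I read came near the limits, and no check failed.

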